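File the finished plate and show the label of the notched sample

ROBOT

A 7-joint arm with a two-finger parallel gripper is mounted at the origin on the work surface. World frame = base frame: x ahead of the robot, y to its left, z up, the work surface at z = 0. Lengths are in m, angles in rad, forces in N, time in s.
With the tool pointing down it reaches from about 0.4 to 0.875 m from the base axis. Payload 19.3 kg.
Tool frame: the origin (TCP) lies on the centre line of the jaws, within the pads' length; the fingertips stand 14 mm ahead of it and the grasp point (between the pads) lies 5 mm behind it (bot.tip_extent is the distance from the TCP to the fingertips, in m); z points along the fingers, y is the line along which they close (so a half turn about z gives the same grasp; the last joint's range is limited). The gripper opens to 85 mm and grips with 20 to 120 N. Pads are 22 mm wide; open, the fingers measure 114 mm over their backs; the gripper's body (76 mm by 85 mm) begins 54 mm behind the grasp point. The pads swing forward as they close: fully open they stand 13 mm farther back than shut.
Start: joints at [-1.336, 0.521, -0.036, 1.599, 0.021, 1.021, -0.113], TCP at [0.188, 0.596, 0.245] pointing down, gripper open.
Joint ranges: [-2.91, 2.91], [-0.3, 2.13], [-1.5, 1.42], [0.17, 2.43], [-1.26, 4.41], [0.16, 1.93], [-2.52, 2.52]. Speed limits (rad/s): [1.89, 1.89, 2.39, 2.39, 3.01, 3.01, 3.01].

INTERFACE

Orientations are given as [roll, pitch, yaw] about the fixed x, y, z axes, in that order (R = Rz(yaw) Ry(pitch) Rx(roll)).
In Python, from workcell import monitor, grab_frame, camera_model, bot gives the robot as it stands.
- The arm moves only by the tool move_arm, never from a script. Its argument "moves" is a list of rows, each a list of 4 numbers: the shift along the world's x, y, z in mm, then the turn about the world's z in rad. A call has 1 to 12 rows; each row is the pose to reach, as a shift and turn from the pose commanded when the call began; what a row does not reach only later rows make up. A row lasts 1/8 s, in which the tool goes at most 62.5 mm and 10.7 degrees, less where a joint would pass 70% of its speed; a pose out of reach is approached as far as the arm can. A call with a gripper value outside its range is refused whole. "gripper" is the opening, from 0 (shut) to 1 (fully open), set as the call begins (left out, the last holds). The fingers move at their own pace and stop on an object; "newtons" is the grip in N (left out, the last holds). Time passes only in rows, so rows that repeat a pose let the fingers close. It gives the time, the measured TCP pose, the force, the opening and the grip force at its end, in the units of the state.
- monitor.observe(): the state, without advancing time (a new reading comes with each control period).
- grab_frame(name): name is "scene" or "top"; returns the picture (384x512x3 uint8, blue, green, red); there is no depth.
- camera_model(name): a dict with "vfov" (degrees; the focal length in pixels is half the picture's height over the tangent of half this angle, whatever the lens; pixels are square), "cx", "cy" (the principal point, pixels), "R" (3x3) and "t" (3): a world point X has camera coordinates R X + t. Camera axes: x right, y down, z forward; pixel columns grow to the right and rows downward; lengths in m; the calibration is good to about 2 mm. A picture is of the moment at which its call begins. camera_model takes no time and is no camera call.
- bot.job_done(): hands the job in; it is judged then, once.
The state is a dict: "clock": time; "qpos": joint angles; "qd": joint speeds; "joint_efforts": joint torques, N m; "position": TCP position; "tool_rot": TCP orientation; "force": force on the tool from outside, world axes, zero at the start; "moment": the same for the moment, N m; "grip_width": finger opening in m; "finger_force": force on a finger pad.
Only numpy, scipy, OpenCV 4.12 (cv2) and the standard library are available. Lean on these libraries where they do the work, as an engineer would, in place of code of your own. Each camera call takes 0.05 s, during which the arm holds its last target. There are 200 camera calls.

TASK

The plate in the slack jaws of the ball vise is finished: lift it out and stand it on its long edge, right down and about centred, in the one free slot of the wooden rack. Then find the sample plate in the rack, the one with a notched top corner at its frosted end, draw it out by its plain end and hold it about 20 cm above the middle of the green cutting mat with its label turned up to the light, tipped back about 45 degrees or flatter, and the fingers clear of the frosted end. Finish while still holding it there, and leave everything else where it is.

Things in the scene. Friction and masses are not known exactly. Their poses are not given: they have to be found in the camera images.
- rack: Dark hardwood rack, fixed, 100 (its x) x 184 (its y) x 30 mm high; origin at the centre of its underside. Four slots run right through along its x, 46 mm apart at its y = -69, -23, 23 and 69 mm; each is 12 mm wide, its floor 8 mm above the bench, its mouth bevelled to 20 mm at the rack's top. Three slots hold plates on edge, one is free. It may stand turned any way.
- free_slot: The one free slot of the rack: origin at the middle of its floor (8 mm above the bench), x along the slot, y across it, z up.
- vise: Engraver's ball vise, fixed: dark steel ball on a black rubber ring, 116 mm across. Origin at the centre of its underside, z up. Its flat top is 95 mm above the bench; on it two steel jaws, each 70 (its x) x 26 x 22 mm high (to 117 mm), stand slack 10 mm apart along its x.
- finished: The finished plate, standing loose on its long edge between the vise's jaws: 90 (x) x 8 (y) x 60 mm (z), about 0.11 kg, square corners, steel face with an engraved border and scroll at +y, wooden back. Origin at the centre of its lower long edge, z up to the other long edge.
- sample: The sample plate, standing on its long edge in the rack with its notch on top: 90 (x) x 8 (y) x 60 mm (z), about 0.11 kg, 2 mm steel face at +y on a 6 mm wooden back. Origin at the centre of its lower long edge; x points along it to the frosted end, y out of the face with the label, z up. Seen with the label towards you and the notch on top, the notch is at the upper left.
- frosted_end: The frosted end of the sample, part of it: the 30 mm from x = 15 to x = 45 mm of the sample's frame, dull pale grey where the rest is polished, with a 22 x 16 mm paper label on the +y face and a square notch of 12 x 12 mm in its top outer corner. Its frame is the sample's frame (same origin and axes).
- sample_mid (a point): Centre of the sample plate (30 mm up its z from its origin).
- blank_a: Plain plate with square corners in the rack, same size and frame as the finished plate. Leave it.
- blank_b: Plate with square corners and two drilled screw holes in the rack, same size and frame as the finished plate. Leave it.
- mat: Green cutting mat with a grid, fixed flat on the bench, 200 (x) x 130 (y) x 3 mm; origin at the centre of its underside.
- graver_a: Graver lying on the mat: mushroom wooden handle 24 mm thick, steel shank, 110 mm long along its x. Leave it.
- graver_b: Second graver of the same kind, on the bench. Leave it.
- polish: Small dark varnish bottle, 32 mm across, 78 mm high, origin at its underside. Leave it.
- square: Flat steel square on the bench, 110 x 64 x 5 mm. Leave it.
- loupe: Black loupe standing on the bench, 36 mm across, 30 mm high. Leave it.
- stone: Oilstone on a wooden base, 115 x 42 x 20 mm. Leave it.
- pen: Marker pen on the bench, 130 mm long, 13 mm thick. Leave it.
Mind the look-alikes: they are no part of the job. What is shaped like the sample but purple is not meant.

How it is judged:
On the way, in this order (a step that is already met when the one before it is completed fails the run):
1. the finished plate stands on its long edge on the floor of the free slot, let go (y of finished in the frame of free_slot between -0.005 and 0.005 m and x of finished in the frame of free_slot between -0.025 and 0.025 m and z of finished in the frame of free_slot between -0.005 and 0.005 m and angle between the z axis of finished and the z axis of free_slot, either way round below 0.25 rad and angle between the x axis of finished and the x axis of free_slot, either way round below 0.2 rad and contact force between finished and the arm below 0.2 N and contact force between finished and the fingers below 0.2 N), for 0.2 s.
2. the sample plate is drawn up clear of the rack, gripped off its frosted end (height (world z) of sample_mid above 0.08 m and contact force between sample and the fingers above 0.5 N and contact force between frosted_end and the fingers below 0.3 N), for 0.1 s.
At the end, for the whole second after the job is handed in: Finished plate let go in the free slot: on its floor, 5 mm across, 25 mm along, upright to 0.25, in line to 0.2 rad. Sample still, in the fingers alone (over 1 N, none on the frosted end), label within 1.0 rad of straight up, its centre within 80 mm of the mat's centre and 130 to 300 mm up (all of step 1 and contact force between sample and the fingers above 1 N and contact force between frosted_end and the fingers below 0.3 N and contact force between sample and rack below 0.1 N and contact force between sample and vise below 0.1 N and contact force between sample and mat below 0.1 N and angle between sample's own y axis and vertical below 1 rad and horizontal distance between sample_mid and mat below 0.08 m and height (world z) of sample_mid between 0.13 and 0.3 m and linear speed of sample below 0.03 m/s); the arm keeps its last pose, push and grip.
It fails at once if a bystander is pushed more than 30 mm from its place: graver_a, graver_b, polish, square, loupe, stone, pen (distance of any of graver_a, graver_b, polish, square, loupe, stone, pen from where it was at the start of the episode above 0.03 m).
It fails at once if one of the two other plates in the rack is moved more than 20 mm (distance of any of blank_a, blank_b from where it was at the start of the episode above 0.02 m).
It also fails if it takes over 48 s, if anything falls off the work surface, if the arm or the gripper's body presses on something with over 40 N, if the wrist force passes 120 N, or if a joint passes its speed limit or range.

## Working session

There is one attempt and no reset: what is moved stays moved. The work goes in short steps, Python scripts to look and compute and a tool call to move; the robot and the scene stay as the last step left them, time stands still between calls to the robot, and variables do not carry over. Pictures are saved under pics/ and viewed, at most 10 in all, crops included, and the job is handed in when it is done.

Besides the shell and the picture viewer there is one more tool, called as name(argument=value, ...), one argument or row to a line, values as JSON. move_arm: Moves the arm, as the interface text tells. Its arguments: {"type":"object","properties":{"moves":{"type":"array","items":{"type":"array","items":{"type":"number"}}},"gripper":{"type":"number"},"newtons":{"type":"number"}},"required":["moves"]}

```bash
mkdir -p pics
cat > h.py <<'E'
import numpy as np,cv2
from workcell import monitor,grab_frame,camera_model,bot
def proj(n,X):
    c=camera_model(n);f=192/np.tan(np.radians(c['vfov'])/2)
    p=np.array(c['R'])@np.array(X,float)+np.array(c['t']);return np.array([c['cx']+f*p[0]/p[2],c['cy']+f*p[1]/p[2]])
def ray(n,uv):
    c=camera_model(n);f=192/np.tan(np.radians(c['vfov'])/2);R=np.array(c['R'])
    d=R.T@np.array([(uv[0]-c['cx'])/f,(uv[1]-c['cy'])/f,1]);return -R.T@np.array(c['t']),d
def onz(n,uv,z):
    o,d=ray(n,uv);return o+d*(z-o[2])/d[2]
E
python3 - <<'E'
from h import *
for n in('scene','top'):
    im=grab_frame(n);cv2.imwrite(f'pics/{n}0.png',im);cv2.imwrite(f'pics/{n}0v.png',cv2.resize(im,(800,600),interpolation=cv2.INTER_CUBIC))
    c=camera_model(n);print(n,c['vfov'],c['cx'],c['cy'],ray(n,(256,192)))
s=monitor.observe();print(s)
E
```

```text
scene 54.44096784250985 249.99860224798093 192.4291593756923 (array([0.96818967, 0.69710595, 0.69453364]), array([-0.44258926, -0.66669768, -0.59990731]))
top 42.70759194253501 252.79086601146497 184.23558647516242 (array([ 0.26574449, -0.00353449,  1.55232698]), array([ 0.17041281,  0.01792944, -0.98535815]))
{'clock': 0.1, 'qpos': array([-1.33620837,  0.52195307, -0.0363263 ,  1.59992727,  0.02122271,
        1.02112109, -0.11278792]), 'qd': array([-0.00055377, -0.00170886,  0.00020299, -0.00164807,  0.00154932,
        0.00025619, -0.00183984]), 'joint_efforts': array([ 4.66551050e-03, -9.28484631e+01,  1.98434249e+00, -3.70534337e+01,
        1.79713347e-02,  5.25383715e-03, -8.29350711e-05]), 'position': array([0.1875095 , 0.59591221, 0.24479264]), 'tool_rot': array([-3.14057359e+00,  9.16749604e-05,  2.83681631e+00]), 'force': array([-0.03072739, -0.12582167, -0.28022575]), 'moment': array([ 0.0154528 , -0.02209185, -0.04557195]), 'finger_force': 0.0, 'grip_width': 0.08524571275262365}
```

View pics/scene0v.png

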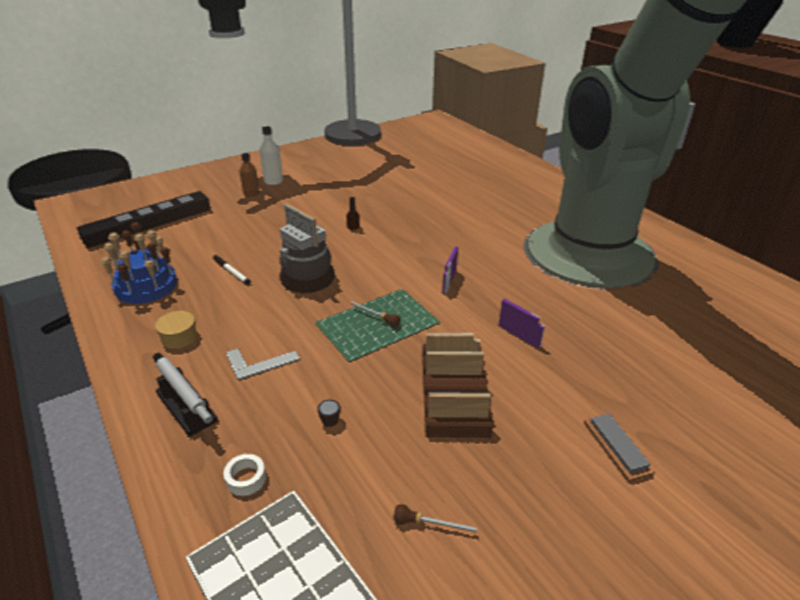

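View pics/top0v.png

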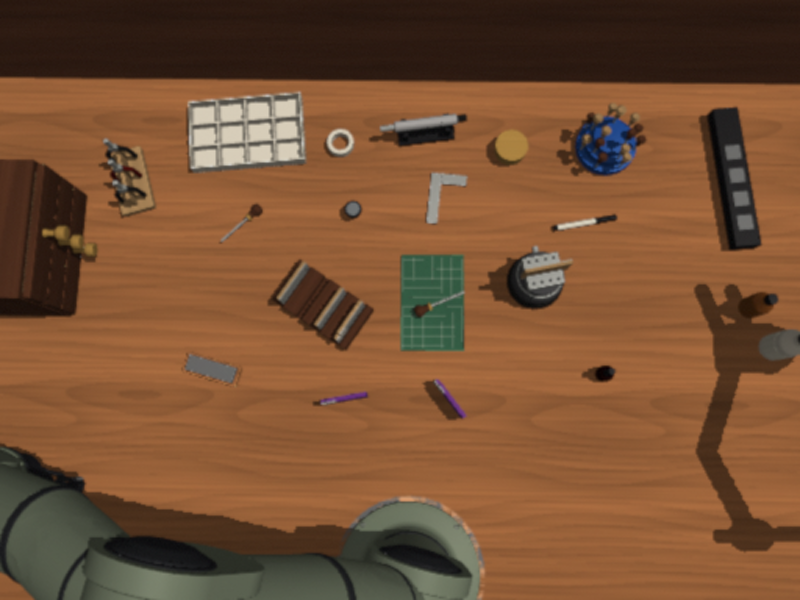

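The scene view shows the rack at about (458,385) with plates at (460,405), (455,363) and (452,342), and an empty slot between the first two. The vise is at (305,250) and the mat at (378,323). Two purple notched plates at (450,270) and (520,323) are decoys. Next I'll enlarge the rack and vise.

Run:
```python
from h import *
s=cv2.imread('pics/scene0.png');t=cv2.imread('pics/top0.png')
z=lambda im,x,y,w,h:cv2.resize(im[y:y+h,x:x+w],(400,300),interpolation=cv2.INTER_CUBIC)
a=np.hstack([z(s,260,205,64,48+0*1)[:, :],z(t,170,160,76,57)])
b=np.hstack([z(s,165,125,64,48),z(t,316,150,64,48)])
a[:,:400]=z(s,256,205,80,60)
b[:,:400]=z(s,160,125,80,60)
cv2.imwrite('pics/crop.png',np.vstack([a,b]))
```

```text
(no output)
```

View pics/crop.png

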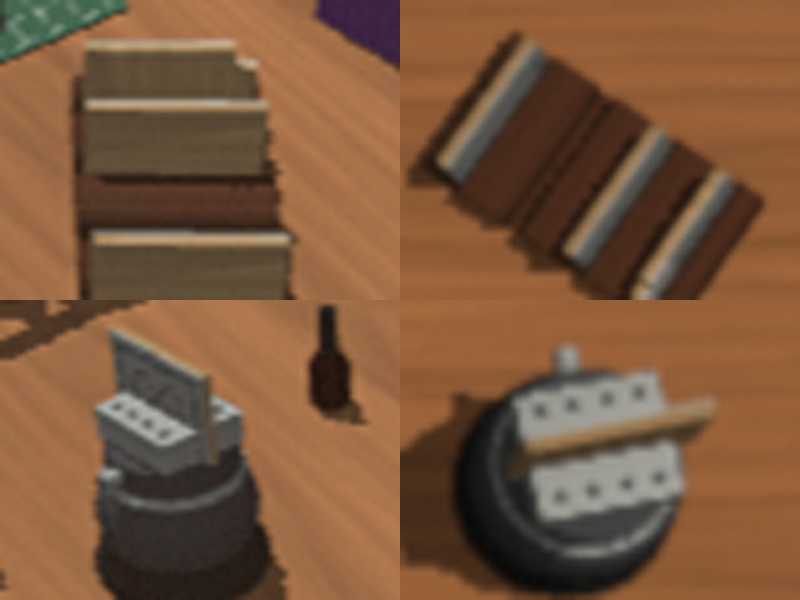

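The crops settle the sample. Of the three rack plates, scene px (275,254), (273,226) and (273,213), only the rearmost has the notch, at its upper right seen from the wooden back. That puts its frosted end at the lower left in the top view, and the other two plates are square. Next are the numbers.

Run:
```python
from h import *
t=cv2.imread('pics/top0.png');hsv=cv2.cvtColor(t,cv2.COLOR_BGR2HSV)
for p in[(178.6,176.2),(208.5,194)]: pass
def cp(u,v,x0,y0,s): return (x0+(u+.5)/s-.5,y0+(v+.5)/s-.5)
print('scene onz z.068')
for nm,a,b in[('front',(92,235),(292,238)),('mid',(85,101),(267,103)),('sample',(85,42),(235,42))]:
    A,B=[onz('scene',cp(*q,256,205,5),.068) for q in(a,b)]
    print(nm,A[:2].round(4),B[:2].round(4),np.linalg.norm(A-B).round(4),np.arctan2(*(B-A)[1::-1]).round(3))
print('notch end z.056',onz('scene',cp(257,62,256,205,5),.056).round(4))
print('top onz, wood strip')
for nm,a,b in[('front',(525,38),(440,163)),('mid',(655,125),(565,252))]:
    k=400/76
    A,B=[onz('top',cp(q[0]-400,q[1],170,160,k),.068) for q in(a,b)]
    print(nm,A[:2].round(4),B[:2].round(4),np.linalg.norm(A-B).round(4),np.arctan2(*(B-A)[1::-1]).round(3))
# masks
H,S,V=[hsv[...,i].astype(int) for i in range(3)]
for nm,(x,y) in dict(table=(100,150),woodfront=(185,175),vstrip=(348,173)).items(): print(nm,hsv[y-1:y+2,x-1:x+2].reshape(-1,3).tolist())
box=np.zeros(V.shape,bool);box[160:225,170:242]=1
rot=((V>110)&box)
# tan tops surrounded by rack: components of tan pixels with S lower than the table
for th in(110,130,145):
    m=((S<th)&(V>100)&box).astype(np.uint8)
    n,l,st,c=cv2.connectedComponentsWithStats(m)
    for i in range(1,n):
        if st[i,4]>15:
            pts=np.argwhere(l==i)[:,::-1].astype(np.float32);r=cv2.minAreaRect(pts)
            print(th,st[i].tolist(),np.round(r[0],1),np.round(r[1],1),round(r[2],1))
# mat
m=cv2.inRange(hsv,(60,80,30),(95,255,160));c=max(cv2.findContours(m,0,2)[0],key=cv2.contourArea);r=cv2.minAreaRect(c)
print('mat',r,onz('top',r[0],.003).round(4))
# vise
for a,b in[((512,470),(714,404))]:
    A,B=[onz('top',cp(q[0]-400,q[1]-300,316,150,6.25),.155) for q in(a,b)];print('finished top',A.round(4),B.round(4),np.linalg.norm(A-B),np.arctan2(*(B-A)[1::-1]))
for nm,q in dict(tl=(113,332),tr=(207,377),br=(213,462)).items():
    for z in(.155,.095): print(nm,z,onz('scene',cp(q[0],q[1]-300,160,125,5),z).round(4))
for q in[(515,400),(655,372),(683,485),(545,520)]: print('jaw corner',onz('top',cp(q[0]-400,q[1]-300,316,150,6.25),.117).round(4))
```

```text
scene onz z.068
front [0.5965 0.2149] [0.5199 0.266 ] 0.092 2.553
mid [0.5459 0.1378] [0.47   0.1879] 0.091 2.557
sample [0.5194 0.1003] [0.4536 0.1423] 0.0781 2.574
notch end z.056 [0.4443 0.1506 0.056 ]
top onz, wood strip
front [0.5986 0.2196] [0.523  0.2663] 0.0889 2.589
mid [0.5476 0.141 ] [0.4717 0.1908] 0.0908 2.56
table [[13, 158, 166], [13, 158, 166], [13, 160, 166], [13, 159, 164], [13, 160, 164], [13, 159, 164], [13, 158, 157], [12, 158, 157], [12, 158, 157]]
woodfront [[13, 159, 106], [12, 161, 68], [11, 158, 55], [12, 160, 94], [10, 151, 59], [12, 156, 49], [12, 158, 66], [11, 153, 50], [14, 135, 68]]
vstrip [[16, 122, 113], [16, 124, 105], [16, 122, 88], [16, 111, 76], [15, 104, 76], [16, 99, 72], [16, 45, 97], [17, 38, 107], [16, 31, 106]]
110 [178, 168, 19, 24, 61] [186.7 179.6] [ 2.2 28.6] 36.9
110 [202, 184, 19, 25, 63] [210.7 196.2] [ 2.1 29.4] 35.5
110 [215, 193, 18, 25, 69] [223. 205.] [ 3.  28.8] 33.1
130 [177, 168, 21, 24, 98] [186.4 179. ] [ 4.6 29.2] 40.1
130 [201, 184, 20, 25, 99] [210.3 195.8] [ 3.3 29.4] 35.5
130 [214, 192, 19, 26, 108] [222.8 204.4] [ 4.1 29.7] 33.1
145 [177, 167, 21, 25, 103] [186.3 178.8] [ 5.1 29.3] 40.1
145 [201, 184, 21, 25, 102] [210.5 195.6] [ 4.5 30. ] 38.7
145 [214, 192, 20, 26, 112] [223.1 204.2] [ 4.6 30.2] 34.8
mat ((276.5, 206.0), (34.0, 37.0), 90.0) [ 0.4896 -0.0414  0.003 ]
finished top [ 0.5558 -0.2016  0.155 ] [ 0.5885 -0.2954  0.155 ] 0.09936257779472114 -1.2348150430220146
tl 0.155 [ 0.5902 -0.287   0.155 ]
tl 0.095 [ 0.5482 -0.3965  0.095 ]
tr 0.155 [ 0.5668 -0.2047  0.155 ]
tr 0.095 [ 0.5222 -0.305   0.095 ]
br 0.155 [ 0.607  -0.1167  0.155 ]
br 0.095 [ 0.5669 -0.2072  0.095 ]
jaw corner [ 0.5978 -0.2088  0.117 ]
jaw corner [ 0.6126 -0.2756  0.117 ]
jaw corner [ 0.5577 -0.2878  0.117 ]
jaw corner [ 0.5397 -0.2223  0.117 ]
```

move_arm(
  moves=[
    [39,-44,0,-0.08],
    [78,-89,0,-0.16],
    [117,-133,0,-0.24],
    [156,-178,0,-0.32],
    [195,-222,0,-0.4],
    [234,-267,0,-0.48],
    [273,-311,0,-0.56],
    [312,-356,0,-0.64],
    [321,-415,0,-0.72],
    [330,-474,0,-0.8],
    [339,-533,0,-0.9],
    [348,-592,0,-1.0],
  ],
  gripper=0.5,
)

```text
clock: 1.6
position: [0.5355, 0.0024, 0.2453]
tool_rot: [3.142, -0.0, 1.834]
force: [0.8, 0.1, -0.0]
grip_width: 0.0429
finger_force: 0.0
```

move_arm(
  moves=[
    [8,-55,0,0],
    [18,-110,0,0],
    [28,-165,0,0],
    [37,-220,0,0],
    [41,-251,0,0],
    [41,-251,0,0],
    [41,-251,0,0],
  ],
)

```text
clock: 2.48
position: [0.5765, -0.2459, 0.2449]
tool_rot: [-3.141, -0.001, 1.837]
force: [0.2, 0.4, -0.3]
grip_width: 0.0428
finger_force: 0.0
```

Run:
```python
from h import *
s=monitor.observe();print(s['clock'],s['position'],s['tool_rot'],s['grip_width'],s['qpos'])
a=grab_frame('scene');b=grab_frame('top');cv2.imwrite('pics/s1.png',a);cv2.imwrite('pics/t1.png',b)
z=lambda im,x,y:cv2.resize(im[y:y+75,x:x+100],(400,300),interpolation=cv2.INTER_CUBIC)
z2=lambda im,x,y:cv2.resize(im[y:y+60,x:x+80],(400,300),interpolation=cv2.INTER_CUBIC)
cv2.imwrite('pics/c1.png',np.hstack([z(a,150,95),z2(b,170,160)]))
```

```text
2.475 [ 0.57651536 -0.24591579  0.24492772] [-3.14117471e+00 -8.93671505e-04  1.83726845e+00] 0.04277417452863094 [ 0.05954491  0.55343699  0.37741426  1.60993723 -0.22942296  1.02306775
  0.77247265]
```

View pics/c1.png

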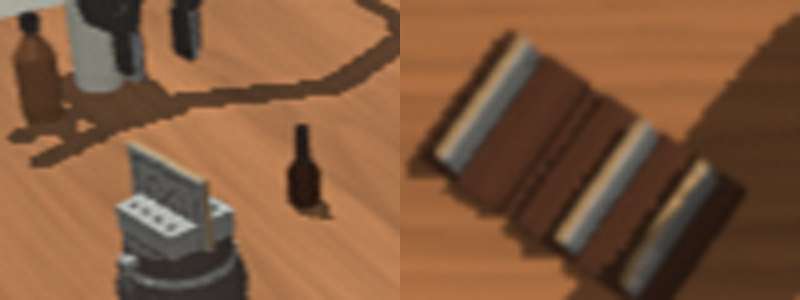

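The fingers hang open above the vise plate and straddle its top edge (crop about (165,190)). The rack's free slot is between the left plate and the middle one. Next I lower and grip.

move_arm(
  moves=[
    [0,0,-35,0],
    [0,0,-70,0],
    [0,0,-95,0],
    [0,0,-106,0],
    [0,0,-106,0],
  ],
)

```text
clock: 3.2
position: [0.5766, -0.2463, 0.1393]
tool_rot: [-3.141, -0.0, 1.837]
force: [-0.1, -0.5, 0.1]
grip_width: 0.0425
finger_force: 0.0
```

move_arm(
  moves=[
    [0,0,0,0],
    [0,0,0,0],
    [0,0,0,0],
    [0,0,0,0],
    [0,0,0,0],
  ],
  gripper=0,
  newtons=40,
)

```text
clock: 3.82
position: [0.5766, -0.2471, 0.1403]
tool_rot: [3.141, 0.0, 1.836]
force: [-3.4, 0.6, 7.6]
grip_width: 0.0075
finger_force: 38.8
```

move_arm(
  moves=[
    [0,0,15,0],
    [0,0,45,0],
    [0,0,80,0],
    [-2,30,90,0.06],
    [-7,80,90,0.15],
    [-12,130,90,0.24],
    [-17,180,90,0.33],
    [-22,230,90,0.42],
    [-27,280,90,0.51],
    [-32,330,90,0.6],
    [-37,380,90,0.68],
    [-41,425,90,0.724],
  ],
)

```text
clock: 5.32
position: [0.5355, 0.1799, 0.2307]
tool_rot: [3.141, 0.001, 2.563]
force: [0.9, -1.3, -0.3]
grip_width: 0.0073
finger_force: 39.3
```

move_arm(
  moves=[
    [-2,24,-30,0],
    [-2,24,-70,0],
    [-2,24,-105,0],
    [-2,24,-105,0],
    [-2,24,-105,0],
  ],
)

```text
clock: 5.95
position: [0.5344, 0.2023, 0.1261]
tool_rot: [3.14, 0.001, 2.561]
force: [0.7, -0.2, -1.1]
grip_width: 0.0073
finger_force: 39.2
```

Run:
```python
from h import *
s=monitor.observe();print(s['clock'],s['position'],s['tool_rot'],s['grip_width'],s['finger_force'],s['force'])
a=grab_frame('scene');b=grab_frame('top');cv2.imwrite('pics/s2.png',a);cv2.imwrite('pics/t2.png',b)
z=lambda im,x,y:cv2.resize(im[y:y+75,x:x+100],(400,300),interpolation=cv2.INTER_CUBIC)
z2=lambda im,x,y:cv2.resize(im[y:y+60,x:x+80],(400,300),interpolation=cv2.INTER_CUBIC)
cv2.imwrite('pics/c2.png',np.hstack([z(a,250,190),z2(b,170,160)]))
```

```text
5.95 [0.53444739 0.20230024 0.12608326] [3.14014822e+00 1.13598347e-03 2.56051531e+00] 0.007313802611065824 39.18246924877167 [ 0.71400775 -0.20008415 -1.14930203]
```

View pics/c2.png

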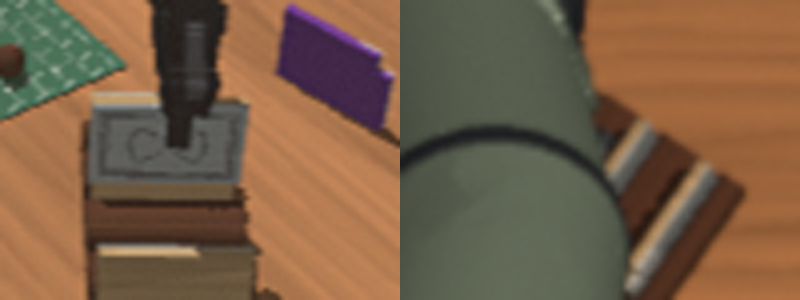

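The held plate (engraved face towards the camera) hangs level above the rack, with its bottom edge at crop (90,183) to (240,187), in line with the slots. A quick geometric check, then down.

Run:
```python
from h import *
u=np.array([np.cos(2.561),np.sin(2.561),0]);n=np.array([np.cos(.99),np.sin(.99),0])
for q in[(90,183),(240,187)]:
    P=onz('scene',(250+(q[0]+.5)/4-.5,190+(q[1]+.5)/4-.5),.082);d=P-np.array([.5338,.2023,.082]);print('face bottom: along',d@u,'across',d@n)
# rack edges at scene: far rack corner etc. slot grooves vs expectation
k=5
for q in[(743,190),(515,32),(603,90)]:
    P=onz('top',(170+(q[0]-400+.5)/k-.5,160+(q[1]+.5)/k-.5),.03);d=P-np.array([.5338,.2023,.03]);print('rack pt',P,'along',d@u,'across',d@n)
```

```text
face bottom: along -0.04897175302622211 across 0.005732326197640435
face bottom: along 0.03943300550726804 across 0.007987039179892321
rack pt [0.51025839 0.07974808 0.03      ] along -0.04753809780649129 across -0.11537363365080308
rack pt [0.60978108 0.22778164 0.03      ] along -0.049553469089417095 across 0.06299335869512754
rack pt [0.57296017 0.17021488 0.03      ] along -0.050342612523379696 across -0.005337199088010957
```

move_arm(
  moves=[
    [0,0,-20,0],
    [0,0,-40,0],
    [0,0,-50,0],
    [0,0,-58,0],
    [0,0,-62,0],
    [0,0,-62,0],
  ],
)

```text
clock: 6.8
position: [0.5337, 0.2022, 0.0624]
tool_rot: [3.142, 0.0, 2.561]
force: [0.2, 1.2, -0.0]
grip_width: 0.0075
finger_force: 39.2
```

move_arm(
  moves=[
    [0,0,-4,0],
    [0,0,-7,0],
    [0,0,-9,0],
    [0,0,-9,0],
  ],
)

```text
clock: 7.3
position: [0.5336, 0.2022, 0.0533]
tool_rot: [3.141, 0.0, 2.561]
force: [0.2, -0.4, 0.3]
grip_width: 0.0073
finger_force: 39.4
```

move_arm(
  moves=[
    [0,0,-1,0],
    [0,0,-1.5,0],
    [0,0,-1.5,0],
  ],
)

```text
clock: 7.68
position: [0.5338, 0.2023, 0.0532]
tool_rot: [3.141, 0.0, 2.561]
force: [-9.7, -1.7, 30.8]
grip_width: 0.0072
finger_force: 44.2
```

move_arm(
  moves=[
    [0,0,0,0],
    [0,0,0,0],
    [0,0,0,0],
    [0,0,0,0],
  ],
  gripper=0.35,
)

```text
clock: 8.18
position: [0.5336, 0.2022, 0.0517]
tool_rot: [-3.141, -0.0, 2.561]
force: [0.3, -0.5, 0.2]
grip_width: 0.03
finger_force: 0.0
```

move_arm(
  moves=[
    [0,0,15,0],
    [0,0,45,0],
    [0,0,90,0],
    [0,0,120,0],
    [0,0,120,0],
  ],
)

```text
clock: 8.8
position: [0.5347, 0.2026, 0.1749]
tool_rot: [3.138, 0.002, 2.561]
force: [0.2, -0.6, -0.8]
grip_width: 0.03
finger_force: 0.0
```

move_arm(
  moves=[
    [-12,-30,0,0],
    [-26,-64,0,0],
    [-35.5,-87,0,0],
    [-35.5,-87,-30,0],
    [-35.5,-87,-70,0],
    [-35.5,-87,-75,0],
    [-35.5,-87,-75,0],
  ],
)

```text
clock: 9.68
position: [0.4983, 0.1152, 0.0973]
tool_rot: [-3.141, -0.0, 2.561]
force: [0.5, 0.5, 0.9]
grip_width: 0.03
finger_force: 0.0
```

Run:
```python
from h import *
s=monitor.observe();print(s['clock'],s['position'],s['tool_rot'])
a=grab_frame('scene');b=grab_frame('top');cv2.imwrite('pics/s3.png',a);cv2.imwrite('pics/t3.png',b)
z=lambda im,x,y:cv2.resize(im[y:y+60,x:x+80],(400,300),interpolation=cv2.INTER_CUBIC)
cv2.imwrite('pics/c3.png',np.hstack([z(a,256,200),z(b,170,160)]))
f=1/1.5625
for q in[(400,255),(465,255),(465,350),(400,350)]: print('mat corner',onz('top',(q[0]*f,q[1]*f),.003).round(3))
for nm,q in dict(spot=(190,300),stone=(210,368),stoneR=(240,375),rackL=(275,297),graverb=(222,240),box=(85,240)).items(): print(nm,onz('top',(q[0]*f,q[1]*f),0.01).round(3))
```

```text
9.675 [0.49829814 0.11518322 0.0973469 ] [-3.14146222e+00 -4.77728685e-05  2.56070079e+00]
mat corner [0.628 0.026 0.003]
mat corner [ 0.63  -0.108  0.003]
mat corner [ 0.433 -0.109  0.003]
mat corner [0.431 0.023 0.003]
spot [0.525 0.455 0.01 ]
stone [0.387 0.405 0.01 ]
stoneR [0.374 0.344 0.01 ]
rackL [0.535 0.281 0.01 ]
graverb [0.653 0.397 0.01 ]
box [0.649 0.685 0.01 ]
```

View pics/c3.png

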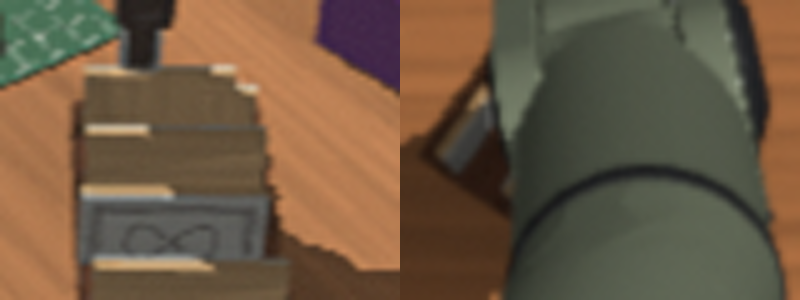

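The finished plate is seated in the free slot, at crop (170,190) to (265,255), level with its neighbours. The fingers are above the sample's plain (left) end at (140,65), with the notch at right (245,88). Next I lower and grip.

move_arm(
  moves=[
    [0,0,-20,0],
    [0,0,-38,0],
    [0,0,-43,0],
    [0,0,-43,0],
  ],
)

```text
clock: 10.28
position: [0.4984, 0.1152, 0.0545]
tool_rot: [3.141, 0.0, 2.561]
force: [0.1, 0.1, 1.2]
grip_width: 0.03
finger_force: 0.0
```

move_arm(
  moves=[
    [0,0,0,0],
    [0,0,0,0],
    [0,0,0,0],
    [0,0,0,0],
  ],
  gripper=0,
  newtons=60,
)

```text
clock: 10.78
position: [0.4985, 0.1153, 0.0546]
tool_rot: [3.141, 0.001, 2.561]
force: [-1.1, 0.1, 7.7]
grip_width: 0.0071
finger_force: 58.9
```

move_arm(
  moves=[
    [0,0,10,0],
    [0,0,30,0],
    [0,0,60,0],
    [0,0,90,0],
    [0,0,110,0],
    [0,0,110,0],
    [0,0,110,0],
  ],
)

```text
clock: 11.65
position: [0.4978, 0.1152, 0.1636]
tool_rot: [-3.141, -0.0, 2.561]
force: [0.1, -0.6, -1.8]
grip_width: 0.0069
finger_force: 58.7
```

move_arm(
  moves=[
    [6,50,0,0],
    [12,100,0,0],
    [18,150,0,0],
    [24,200,0,0],
    [31,255,0,0],
    [37,305,0,0],
    [37,305,-40,0],
    [37,305,-80,0],
    [37,305,-105,0],
    [37,305,-112,0],
    [37,305,-115,0],
    [37,305,-115,0],
  ],
)

```text
clock: 13.15
position: [0.5354, 0.4204, 0.0495]
tool_rot: [3.141, 0.0, 2.561]
force: [0.4, 0.2, -0.9]
grip_width: 0.0067
finger_force: 58.8
```

move_arm(
  moves=[
    [0,0,-1,0],
    [0,0,-1,0],
  ],
)

```text
clock: 13.4
position: [0.5352, 0.4203, 0.0483]
tool_rot: [3.141, 0.0, 2.561]
force: [-0.3, -0.6, -0.9]
grip_width: 0.0069
finger_force: 58.8
```

move_arm(
  moves=[
    [0,0,-1,0],
    [0,0,-2,0],
    [0,0,-2,0],
  ],
)

```text
clock: 13.78
position: [0.5353, 0.4204, 0.0467]
tool_rot: [3.141, 0.0, 2.561]
force: [-3.5, -2.6, 11.6]
grip_width: 0.0071
finger_force: 60.7
```

move_arm(
  moves=[
    [0,0,0,0],
    [0,0,0,0],
    [0,0,0,0],
    [0,0,10,0],
    [0,0,30,0],
    [0,0,45,0],
    [0,0,50,0],
    [-20,-14,50,0],
    [-40,-28,50,0],
    [-40,-28,50,0],
  ],
  gripper=0.35,
)

```text
clock: 15.02
position: [0.4941, 0.3915, 0.096]
tool_rot: [-3.141, -0.0, 2.561]
force: [0.5, 0.4, 0.4]
grip_width: 0.0301
finger_force: 0.0
```

move_arm(
  moves=[
    [0,0,0,0],
    [0,0,0,0],
    [0,0,-20,0],
    [0,0,-35,0],
    [0,0,-35,0],
  ],
  gripper=0,
)

```text
clock: 15.65
position: [0.4944, 0.3916, 0.0589]
tool_rot: [-3.139, -0.001, 2.561]
force: [0.2, 0.5, 0.5]
grip_width: -0.0001
finger_force: 0.0
```

Run:
```python
from h import *
s=monitor.observe();print(s['clock'],s['position'],s['tool_rot'])
a=grab_frame('scene');cv2.imwrite('pics/s4.png',a)
cv2.imwrite('pics/c4.png',cv2.resize(a[200:320,250:410],(640,480),interpolation=cv2.INTER_CUBIC))
print([ (k,proj('scene',v).round(0).tolist()) for k,v in dict(C=(.52,.43,0),tip=s['position']-[0,0,.014]).items()])
```

```text
15.65 [0.49435246 0.39155693 0.05891021] [-3.13879169e+00 -6.92157621e-04  2.56079584e+00]
[('C', [361.0, 322.0]), ('tip', [360.0, 291.0])]
```

View pics/c4.png

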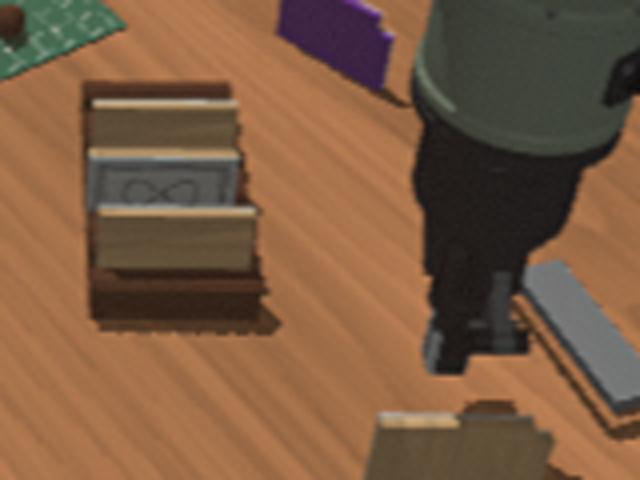

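The sample stands free on the bench at crop (455,450) with its back to the camera, and the shut fingers are behind it on the label side. A gentle push in that direction lays it on its back.

move_arm(
  moves=[
    [6,9,0,0],
    [12,18,0,0],
    [15,22,0,0],
    [17,26,0,0],
    [19,29,0,0],
    [21,32,0,0],
    [23,35,0,0],
    [25,38,0,0],
    [25,38,0,0],
    [15,23,30,0],
    [0,0,90,0],
    [-20,-30,130,0],
  ],
)

```text
clock: 17.2
position: [0.4749, 0.3618, 0.1926]
tool_rot: [3.14, 0.0, 2.561]
force: [0.2, -0.1, 0.4]
grip_width: 0.0
finger_force: 0.0
```

Run:
```python
from h import *
s=monitor.observe();print(s['clock'],s['position'],s['tool_rot'],s['force'])
a=grab_frame('scene');cv2.imwrite('pics/s5.png',a);b=grab_frame('top');cv2.imwrite('pics/t5.png',b)
cv2.imwrite('pics/c5.png',np.hstack([cv2.resize(a[270:360,300:420],(400,300),interpolation=cv2.INTER_CUBIC),cv2.resize(b[150:240,80:200],(400,300),interpolation=cv2.INTER_CUBIC)]))
```

```text
17.2 [0.47491053 0.36183158 0.19258724] [3.14033689e+00 3.08433632e-04 2.56093768e+00] [ 0.18892222 -0.08383234  0.39023815]
```

View pics/c5.png

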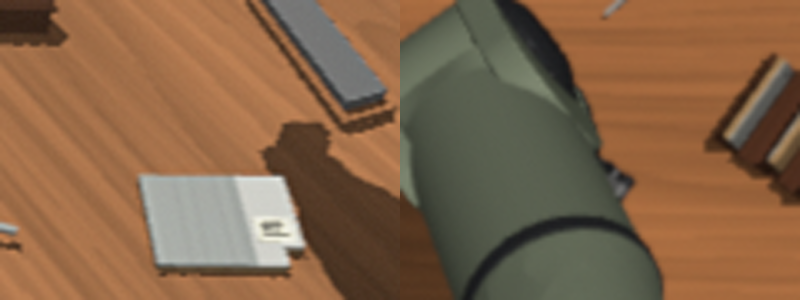

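The sample lies flat with its label up. In the crop its corners are (140,176), (288,177) and (158,267), with the frosted end and notch at the right. Computing its pose:

Run:
```python
from h import *
k=10/3
P=[onz('scene',(300+(q[0]+.5)/k-.5,270+(q[1]+.5)/k-.5),.008) for q in[(140,176),(288,177),(158,265)]]
a,b,c=P;print(np.round(P,4),np.linalg.norm(b-a),np.linalg.norm(c-a))
u=(b-a)/np.linalg.norm(b-a);n=(c-a)/np.linalg.norm(c-a);print('u ang',np.arctan2(u[1],u[0]),'n ang',np.arctan2(n[1],n[0]))
ctr=(b+c)/2;print('ctr',ctr,'grip',ctr-.02*u)
```

```text
[[0.5598 0.411  0.008 ]
 [0.4821 0.4614 0.008 ]
 [0.5927 0.4607 0.008 ]] 0.09260885290905782 0.05963512175126879
u ang 2.566524661379429 n ang 0.9856458875877109
ctr [0.53738258 0.4610559  0.008     ] grip [0.55416569 0.45017806 0.008     ]
```

move_arm(
  moves=[
    [25,28,0,0],
    [53,59,-10,0],
    [79,88,-30,0],
    [79,88,-80,0],
    [79,88,-125,0],
    [79,88,-155,0],
    [79,88,-165,0],
    [79,88,-168,0],
    [79,88,-168,0],
  ],
  gripper=0.85,
)

```text
clock: 18.42
position: [0.5545, 0.4506, 0.0239]
tool_rot: [3.14, 0.0, 2.561]
force: [-0.6, -0.1, -0.0]
grip_width: 0.0726
finger_force: 0.0
```

move_arm(
  moves=[
    [0,0,-2,0],
    [0,0,-4,0],
    [0,0,-6,0],
    [0,0,-8,0],
    [0,0,-8,0],
  ],
)

```text
clock: 19.05
position: [0.554, 0.4501, 0.0146]
tool_rot: [-3.141, -0.0, 2.561]
force: [0.5, 0.5, 0.0]
grip_width: 0.0727
finger_force: 0.0
```

move_arm(
  moves=[
    [0,0,-1.5,0],
    [0,0,-3,0],
    [0,0,-4,0],
    [0,0,-4,0],
  ],
)

```text
clock: 19.55
position: [0.5541, 0.4501, 0.0107]
tool_rot: [-3.141, -0.0, 2.561]
force: [-0.3, 0.2, 0.4]
grip_width: 0.0727
finger_force: 0.0
```

move_arm(
  moves=[
    [0,0,-1,0],
    [0,0,-1,0],
    [0,0,-1,0],
    [0,0,-1,0],
    [0,0,-1,0],
  ],
  gripper=0,
  newtons=60,
)

```text
clock: 20.18
position: [0.5541, 0.4502, 0.0105]
tool_rot: [3.141, -0.0, 2.561]
force: [-2.8, -2.0, 10.4]
grip_width: 0.0581
finger_force: 62.5
```

move_arm(
  moves=[
    [0,0,4,0],
    [0,0,12,0],
    [0,0,24,0],
    [0,0,40,0],
    [0,0,40,0],
  ],
)

```text
clock: 20.8
position: [0.5549, 0.4508, 0.0518]
tool_rot: [3.139, 0.001, 2.561]
force: [-1.1, -0.1, -1.1]
grip_width: 0.0577
finger_force: 64.4
```

Run:
```python
from h import *
a=grab_frame('scene');cv2.imwrite('pics/s6.png',a)
cv2.imwrite('pics/c6.png',cv2.resize(a[230:350,290:450],(640,480),interpolation=cv2.INTER_CUBIC))
```

```text
(no output)
```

View pics/c6.png

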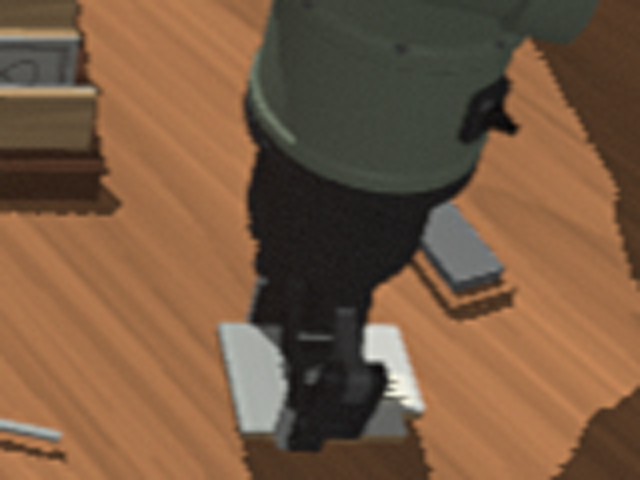

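The plate is held flat, label up, with the fingers left of the frosted end (the near finger is at (300,435)). Next I raise it and carry it over the mat.

move_arm(
  moves=[
    [0,-5,30,0],
    [0,-15,70,0],
    [-1,-40,110,-0.04],
    [-2,-75,140,-0.08],
    [-3,-115,155,-0.12],
    [-5,-160,155,-0.16],
    [-6,-205,155,-0.2],
    [-8,-250,155,-0.25],
    [-9,-295,155,-0.3],
    [-10,-340,155,-0.35],
    [-12,-385,155,-0.4],
    [-13,-430,155,-0.45],
  ],
)

```text
clock: 22.35
position: [0.5407, 0.0188, 0.2046]
tool_rot: [-3.141, -0.0, 2.109]
force: [0.4, -0.0, -1.1]
grip_width: 0.0578
finger_force: 64.7
```

move_arm(
  moves=[
    [-1,-35,0,-0.03],
    [-2,-60,0,-0.05],
    [-2,-75,0,-0.05],
    [-2,-81,0,-0.05],
    [-2,-81,0,-0.05],
    [-2,-81,0,-0.05],
    [-2,-81,0,-0.05],
    [-2,-81,0,-0.05],
  ],
)

```text
clock: 23.35
position: [0.5391, -0.0605, 0.2048]
tool_rot: [3.142, -0.0, 2.061]
force: [0.0, -0.0, -1.6]
grip_width: 0.0582
finger_force: 64.7
```

Run:
```python
from h import *
s=monitor.observe();print(s['clock'],s['position'],s['tool_rot'],s['qd'].round(4))
a=grab_frame('scene');cv2.imwrite('pics/s7.png',a)
cv2.imwrite('pics/c7.png',cv2.resize(a[100:280,150:390],(800,600),interpolation=cv2.INTER_CUBIC))
```

```text
23.35 [ 0.53912431 -0.06046364  0.2047815 ] [ 3.14155961e+00 -5.12341466e-05  2.06129133e+00] [ 0.0038 -0.0003  0.0005  0.0002 -0.0004  0.0012  0.0006]
```

View pics/c7.png

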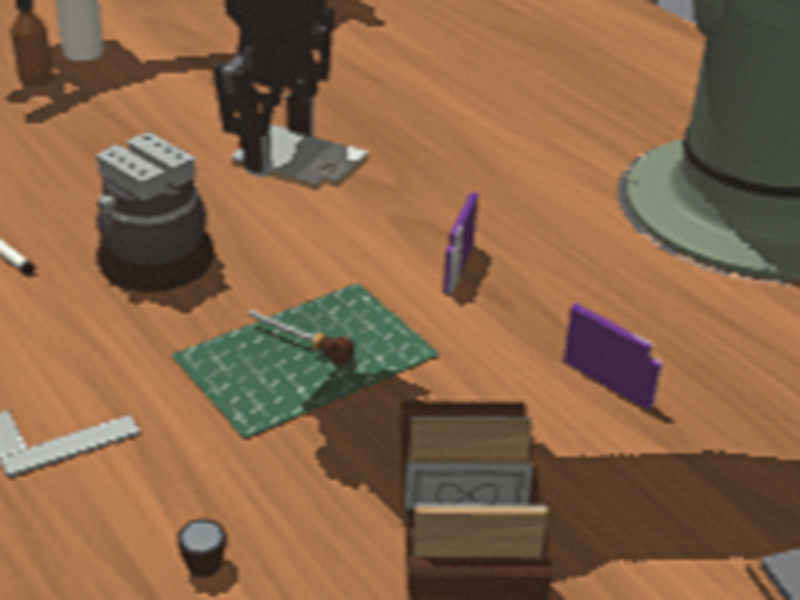

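The sample is held flat above the mat at about (305,155), label up, with the frosted end pointing right, clear of the fingers. The finished plate sits in its slot at (468,487). Handing in.

```bash
python3 -c "
from h import *
print(bot.job_done())"
```

```text
the job is handed in; nothing more can be done
None
```

The job is handed in at about 23 s: the finished plate stands in the rack's free slot, and the sample is held flat, label up, about 20 cm over the mat, gripped off its frosted end; no score came back, and the bystanders looked in place in the last picture.

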